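Bring the hanging painted bar off its rest and still over the drip pan

TASK

The freshly painted press bar hangs on a free pivot from the rail trolley, with one end propped on the work rest. Take the trolley by its handle, draw the bar off the rest, carry it along the rail until it is centred over the pan, and calm its swing so that it hangs level and steady there for at least four seconds; then let go and leave it hanging still. Touch only the handle, never the wet bar; once it is off the rest the bar must not knock against anything or swing up wildly, and the rest and the things lying about stay as they are.

Things in the scene. Friction and masses are not known exactly. Their poses are not given: they have to be found in the camera images.
- rail_stand: Fixed aluminium rail on two posts across the robot's front. Origin on the bench under the rail's middle; y axis along the rail (roughly to the robot's left), z up. Rail: 30 mm square bar, 860 mm long, top 265 mm above the bench; posts at y = +/-430 mm, 275 mm high. All y values in these notes are along this axis.
- trolley (a joint): Position (m) of the steel trolley along the rail's y: 0 at the rail stand's origin, positive towards the work rest; end stops at -0.25 and +0.175. Nominal mass 0.7 kg, friction about 1.2 N plus 3 N s/m, so it stays where it is left. At the start it stands between +0.13 and +0.165.
- handle (a point): Grip point of the black handle block on the trolley: 28 mm along the rail (y), 40 mm across (x), spanning 276 to 336 mm above the bench; this point is on its centre line at height 316 mm. Grip from above, fingers closing along the rail. The steel saddle under it is 70 mm along the rail, top at 276 mm.
- bar (a joint): Tilt (rad) of the bar about its pivot: 0 level, positive with its +y end up; parked at +0.32 with that end on the rest. Pivot axis level, across the rail, under the handle at height 165 mm. Nominal mass 0.9 kg, centred 30 mm below the pivot; swing period 1.51 s, almost undamped. tilt'' = -(9.81 tilt + trolley acceleration to +y)/0.567.
- bar_mid (a point): Middle of the blue-painted press bar, 30 mm below the pivot (height 135 mm when level). Bar 20 mm thick, 356 mm long along the rail, with a ball of 54 mm diameter 132 mm from the middle on each side and, at each tip, a foot of 14 mm diameter turned down, reaching 62 mm below the pivot.
- work_rest: Loose steel support, 4.5 kg, below the rail's +y end: base 110 x 90 mm, column, flat top plate 70 mm (x) by 64 mm (y), 12 mm thick, top at height 162 mm. Origin under its centre; axes parallel to the rail's. Drawing the trolley towards -y by 10 to 55 mm slides the bar's foot off the plate's near edge (32 mm from its centre): the bar drops and swings.
- pan: Shallow aluminium pan fixed on the bench under the rail, 150 mm across (x), 400 mm along the rail (y), 28 mm high. Origin under its centre; axes parallel to the rail's. The target: the bar's middle over the pan's centre.

How it is judged:
On the way, in this order (a step that is already met when the one before it is completed fails the run):
1. the bar is drawn off the work rest and swings free (value of joint bar below 0.1 rad).
2. the bar hangs level and steady over the middle of the pan for 4 s (y of bar_mid in the frame of pan between -0.025 and 0.025 m and value of joint bar between -0.1 and 0.1 rad), for 4 s.
At the end, for the whole second after the job is handed in: The handle is released, the trolley stands still, the bar's middle is within 25 mm of the pan's centre along the rail, and the bar stays within 0.1 rad of level (all of step 2 and velocity of joint trolley between -0.02 and 0.02 m/s); the robot touches nothing.
It fails at once if the wet bar is touched by the robot (contact force between the arm and bar above 0.5 N).
It fails at once if once off the rest, the bar knocks against something (value of joint bar below 0.2 rad and contact force between bar and anything else above 1 N).
It fails at once if the bar swings up wildly (more than 0.55 rad) (value of joint bar above 0.55 rad or value of joint bar below -0.55 rad).
It fails at once if the work rest is shifted or tipped (distance of work_rest from where it was at the start of the episode above 0.02 m or angle between work_rest's own z axis and vertical above 0.15 rad).
It fails at once if a bystander is disturbed (distance of any of paint_can, screw_jar, wrench, screwdriver, hammer, brush, offcut, mug from where it was at the start of the episode above 0.03 m).
It also fails if it takes over 48 s, if anything falls off the work surface, if the arm or the gripper's body presses on something with over 40 N, if the wrist force passes 120 N, or if a joint passes its speed limit or range.

ROBOT

A 6-joint arm with a two-finger parallel gripper is mounted at the origin on the work surface. World frame = base frame: x ahead of the robot, y to its left, z up, the work surface at z = 0. Lengths are in m, angles in rad, forces in N, time in s.
With the tool pointing down it reaches from about 0.3 to 0.775 m from the base axis. Payload 14.6 kg.
Tool frame: the origin (TCP) lies midway between the tips of the shut fingers; the grasp point (between the pads) lies 19 mm behind it (ctrl.pinch_z is the z of the grasp point in the tool frame, in m); z points along the fingers, y is the line along which they close (so a half turn about z gives the same grasp; the last joint's range is limited). The gripper opens to 94 mm and grips with 3 to 60 N. Pads are 16 mm wide; open, the fingers measure 119 mm over their backs; the gripper's body (75 mm by 177 mm) begins 78 mm behind the grasp point.
Start: joints at [1.116, 0.3, 1.521, -0, 1.321, -0.067], TCP at [0.208, 0.509, 0.205] pointing down, gripper open.
Joint ranges: [-3.03, 3.03], [-0.79, 2.21], [0.23, 2.52], [-1.04, 4.18], [0, 3.07], [-2.55, 2.55]. Speed limits (rad/s): [2.22, 2.22, 2.57, 3.14, 3.14, 3.14].

INTERFACE

Orientations are given as [roll, pitch, yaw] about the fixed x, y, z axes, in that order (R = Rz(yaw) Ry(pitch) Rx(roll)).
In Python, from station import ctrl, camera, ticket gives the robot as it stands. The module is installed in compiled form; this text tells all that it offers.
- The arm moves only by the shell command python3 -m inch 'ROWS' [FORCE]. ROWS is text: rows parted by semicolons, each of 7 numbers parted by spaces: the opening, from -1 (shut) to 1 (fully open), then the shift along the tool's x, y, z in units of 0.03 m (1.0 is 0.03 m), then the turn, a rotation vector about the tool's x, y, z in units of 10 degrees (1.0 is 10 degrees). In form: grip dx dy dz rx ry rz; .... A call has 1 to 10 rows; each row shifts and turns the commanded pose from where the row before left it, along the tool's axes as they then stand; what a row does not reach is not made up. A row lasts 1/8 s, in which the tool goes at most 62.5 mm and 10.7 degrees, less where a joint would pass 70% of its speed; a pose out of reach is approached as far as the arm can. A call with a number of a shift or a turn outside -1 to 1 is refused whole. A call with a gripper value outside its range is refused whole. The fingers move at their own pace and stop on an object; FORCE is the grip in N (left out, the last holds). Time passes only in rows, so rows that do not move let the fingers close. It gives the time, the measured TCP pose, the force, the opening and the grip force at its end, in the units of the state.
- ctrl.get_obs(): the state, without advancing time (a new reading comes with each control period).
- camera(name): name is "scene" or "top" or "wrist"; returns a dict with "img" (420x560x3 uint8, blue, green, red), "range_z" (420x560 float32, m along the optical axis (not along the pixel's ray), 0 where there is no reading), "intrinsics" (3x3 intrinsics, pixels), "view" (4x4, takes a point from world to camera coordinates). Camera axes: x right, y down, z forward; pixel columns grow to the right and rows downward; lengths in m; the calibration is good to about 2 mm. A picture is of the moment at which its call begins.
- ticket.hand_in(): hands the job in; it is judged then, once.
The state is a dict: "time_s": time; "qpos": joint angles; "joint_vel": joint speeds; "tau": joint torques, N m; "ee_pos": TCP position; "eef_rot": TCP orientation; "force": force on the tool from outside, world axes, zero at the start; "moment": the same for the moment, N m; "grip_width": finger opening in m; "grip_force": force on a finger pad.
Only numpy, scipy, OpenCV 4.12 (cv2) and the standard library are available. Lean on these libraries where they do the work, as an engineer would, in place of code of your own. Each camera call takes 0.05 s, during which the arm holds its last target. There are 200 camera calls.

## Working session

There is one attempt and no reset: what is moved stays moved. The work goes in short steps, Python scripts to look and compute and a shell command to move; the robot and the scene stay as the last step left them, time stands still between calls to the robot, and variables do not carry over. Pictures are saved under pics/ and viewed, at most 10 in all, crops included, and the job is handed in when it is done.

```bash
mkdir -p pics
cat > h.py <<'E'
import numpy as np, cv2
from station import ctrl, camera, ticket
def cast(c,u,v,z):
    K=c["intrinsics"];V=c["view"];R=V[:3,:3];t=V[:3,3]
    o=-R.T@t; d=R.T@np.linalg.inv(K)@np.array([u,v,1.]); return o+d*(z-o[2])/d[2]
def pts(c):
    Z=c["range_z"];h,w=Z.shape;u,v=np.meshgrid(np.arange(w),np.arange(h))
    P=np.stack([u,v,np.ones_like(u)],-1)@np.linalg.inv(c["intrinsics"]).T*Z[...,None]
    V=c["view"];return (P-V[:3,3])@V[:3,:3]
def proj(c,p):
    q=c["view"][:3,:3]@np.array(p)+c["view"][:3,3];q=c["intrinsics"]@q;return q[:2]/q[2]
E
python3 - <<'E'
from h import *
for n in("scene","top"):
    c=camera(n);cv2.imwrite(f"pics/{n}0.png",c["img"]);np.savez(f"{n}0.npz",**c)
    print(n,np.linalg.inv(c["view"])[:3,3])
o=ctrl.get_obs();print(o,ctrl.pinch_z)
E
```

```text
scene [ 1.04481039 -0.4025962   0.87083995]
top [0.4323919  0.09265117 1.15894607]
{'time_s': 0.1, 'qpos': array([ 1.11642539e+00,  3.00389547e-01,  1.52152174e+00, -1.84239752e-05,
        1.32071532e+00, -6.66062573e-02]), 'joint_vel': array([ 0.00072326,  0.00070433, -0.00242242,  0.00132534, -0.00039248,
        0.00134206]), 'tau': array([ 7.45612579e-04, -5.32637680e+01, -3.53290915e+01,  7.08927191e-02,
        2.34624505e-02, -7.13372401e-05]), 'ee_pos': array([0.20787022, 0.50894454, 0.20495617]), 'eef_rot': array([-3.14055981e+00, -5.10101614e-05,  2.75383251e+00]), 'force': array([ 0.62376035, -1.00182559,  0.03432691]), 'moment': array([-0.07366423,  0.05127955,  0.0289963 ]), 'grip_force': 0.0, 'grip_width': 0.09401993091802213} -0.0188
```

View pics/scene0.png

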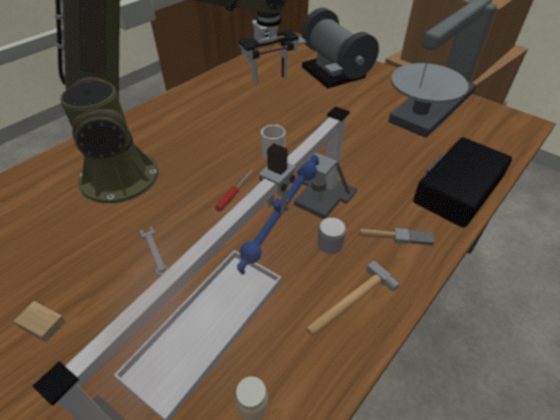

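View pics/top0.png

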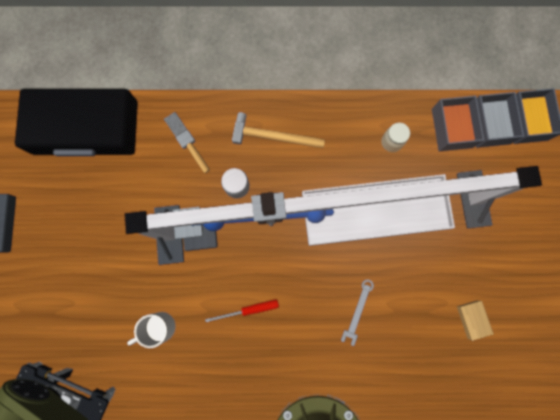

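The scene view shows the rail running from the +y end cap at about (338,113) to the −y cap at (57,382), with the black handle at (277,158) and the pan around (200,330). In the top view the caps are at (136,222) and (529,177), the handle at (268,203), and the pan corners at about (304,190), (446,177), (453,228) and (308,244).

```bash
cat > m.py <<'E'
from h import *
T=dict(np.load("top0.npz"));S=dict(np.load("scene0.npz"))
P=pts(T);Q=pts(S)
def blob(c,m,near):
    n,l,s,ce=cv2.connectedComponentsWithStats(m.astype(np.uint8));d=[np.hypot(*(ce[i]-near))+(s[i,4]<15)*1e3 for i in range(1,n)]
    i=1+int(np.argmin(d));return l==i,ce[i],s[i]
def black(c):return c["img"].max(2)<50
caps=[]
for c,X,nm,lst in((T,P,"top",[(136,222),(529,177),(268,203)]),(S,Q,"scene",[(338,113),(57,382),(277,158)])):
  for k,q in enumerate(lst):
    m,ce,s=blob(c,black(c),np.array(q)); z=X[m][:,2]
    zt=np.percentile(z,90); top=m&(abs(X[...,2]-zt)<.006)
    print(nm,k,ce,s, 'z',zt,'topmean',X[top].mean(0),top.sum(),'ext',np.ptp(X[top],axis=0),'cast',cast(c,*ce,.275 if k<2 else .336))
    if nm=="top":caps.append(X[top].mean(0))
# rail axis from depth points of light rail top
r=(abs(P[...,2]-.265)<.006)&(T["img"].min(2)>150)
p=P[r][:,:2];mu=p.mean(0);d=np.linalg.svd(p-mu,full_matrices=False)[2][0];d*=np.sign(d[1]);
c0=(caps[0]+caps[1])/2
print('rail n',r.sum(),'mu',mu,'dir',d,'yaw',np.arctan2(-d[0],d[1]),'capmid',c0,'capdir yaw',np.arctan2(-(caps[0]-caps[1])[0],(caps[0]-caps[1])[1]), 'len',np.linalg.norm(caps[0]-caps[1]))
# pan
for c,X,nm in((T,P,"top"),(S,Q,"scene")):
  g=c["img"].astype(int);m=(X[...,2]>.0)&(X[...,2]<.04)&(np.ptp(g,axis=2)<25)&(g.min(2)>110)
  n,l,s,ce=cv2.connectedComponentsWithStats(cv2.morphologyEx(m.astype(np.uint8),cv2.MORPH_CLOSE,np.ones((3,3))))
  for i in range(1,n):
    if s[i,4]<300:continue
    q=X[l==i][:,:2]; a=(q-c0[:2])@d; b=(q-c0[:2])@np.array([d[1],-d[0]])
    print(nm,'pan?',s[i],'y',np.percentile(a,[.3,99.7]),'x',np.percentile(b,[.3,99.7]))
    if s[i,4]>3000:
      hi=(l==i)&(X[...,2]>.02);q=X[hi][:,:2];a=(q-c0[:2])@d;print('  rim y',a.min(),a.max(),'minrect',cv2.minAreaRect(X[l==i][:,:2].astype(np.float32)))
print('handle rail y',(caps[2]-c0)[:2]@d,'x',(caps[2]-c0)[:2]@np.array([d[1],-d[0]]))
# rest plate
for X,nm in((P,"top"),(Q,"scene")):
  m=(abs(X[...,2]-.162)<.006);a=(X[...,:2]-c0[:2])@d;b=(X[...,:2]-c0[:2])@np.array([d[1],-d[0]])
  m&=(a>.15)&(a<.42)&(abs(b)<.1);print(nm,'plate',m.sum(),np.percentile(a[m],[1,50,99]),np.percentile(b[m],[1,99]))
E
python3 m.py
```

```text
top 0 [135.84974093 222.15025907] [126 212  22  21 386] z 0.275861484852186 topmean [0.54664616 0.40455706 0.27398127] 384 ext [0.0435894  0.04499507 0.00890647] cast [0.54643458 0.4041545  0.275     ]
top 1 [528.88859416 176.47214854] [518 167  23  21 377] z 0.27607342495798387 topmean [ 0.64664093 -0.44537507  0.2741387 ] 374 ext [0.04458158 0.04654288 0.00889756] cast [ 0.64640644 -0.44477051  0.275     ]
top 2 [268.56521739 211.56521739] [265 210   9   4  23] z 0.3343806280907532 topmean [0.56151894 0.11906195 0.33233616] 14 ext [0.00383263 0.01618166 0.00595483] cast [0.55980654 0.11909346 0.336     ]
scene 0 [338.08092486 113.41040462] [328 107  21  14 173] z 0.27613809192033545 topmean [0.55342727 0.40086027 0.27436956] 162 ext [0.04358518 0.04738479 0.00761909] cast [0.55517877 0.39909297 0.275     ]
scene 1 [ 55.36399604 383.2007913 ] [  33  362   46   43 1011] z 0.27590524666426014 topmean [ 0.65160161 -0.44824643  0.27441474] 962 ext [0.04881589 0.04802254 0.00751722] cast [ 0.65313809 -0.44826798  0.275     ]
scene 2 [276.86899563 158.38427948] [268 144  19  30 458] z 0.3
[... 873 characters left out ...]
6] y [-0.10987723  0.10134099] x [-0.34853307 -0.15949395]
top pan? [146 317  19  26 370] y [0.13143047 0.5092128 ] x [-0.2816163  -0.14995745]
scene pan? [526  15  34  17 302] y [-0.43180912  2.15888376] x [0.2312725  0.40057641]
scene pan? [  114   251   167   169 10140] y [-0.43180912  0.04541587] x [-0.07263256  0.40057641]
  rim y -0.431809123098746 0.04933655206753539 minrect ((0.6919804811477661, -0.2585471570491791), (0.3461502492427826, 0.6790703535079956), 40.781585693359375)
handle rail y 0.14261387514884724 x -0.018632467873134134
top plate 411 [0.19491921 0.34161841 0.4133572 ] [-0.03130509  0.03814853]
scene plate 428 [0.18691143 0.33834482 0.414234  ] [-0.02729482  0.04156664]
```

```bash
cat >> m.py <<'E'
print('----')
n_=np.array([d[1],-d[0]])
for c,X,nm in((T,P,"top"),(S,Q,"scene")):
  m=(X[...,2]>.33)&(X[...,2]<.342)&(np.hypot(X[...,0]-.58,X[...,1]-.12)<.08)
  mm=X[m];a=(mm[:,:2]-c0[:2])@d;b=(mm[:,:2]-c0[:2])@n_
  print(nm,m.sum(),mm.mean(0),'y',a.min(),a.max(),'x',b.min(),b.max(),'mid',c0[:2]+d*(a.min()+a.max())/2+n_*(b.min()+b.max())/2)
  g=c["img"].astype(int);a=(X[...,:2]-c0[:2])@d;b=(X[...,:2]-c0[:2])@n_
  r=(abs(X[...,2]-.027)<.005)&(np.ptp(g,axis=2)<30)&(g.min(2)>80)&(abs(b)<.09)&(a<.1)&(a>-.45)
  print('rim',r.sum(),a[r].min(),a[r].max(),np.percentile(a[r],[2,98]),'x',b[r].min(),b[r].max())
for bb in(-.06,-.04,-.02,.04,.06):  # z profile along pan in top view at rim ends
  out=[]
  for a0 in np.arange(-.37,.08,.01):
    u,v=proj(T,[*(c0[:2]+d*a0+n_*bb),.02]);out.append(P[int(round(v)),int(round(u)),2])
  o=np.array(out)>.0;print(bb,np.round(np.array(out)*1000).astype(int))
E
python3 m.py | sed -n '/----/,$p'
```

```text
----
top 264 [0.57928256 0.12221866 0.33454335] y 0.12985695732939234 0.15757548411851005 x -0.020175211120731812 0.02007830540342949 mid [0.57984788 0.12232242]
rim 587 -0.44171668155389066 0.04918292276063489 [-0.41361444  0.04819666] x -0.07533052413566764 0.07487471776100167
scene 173 [0.58492697 0.11815353 0.3347672 ] y 0.12656242340152962 0.15614541502820306 x -0.016791665613588407 0.023084230541797552 mid [0.58329613 0.1203485 ]
rim 1200 -0.35245426853549416 0.04933655206753539 [-0.35197132  0.04542101] x -0.0750192773226555 0.07823366927122713
-0.06 [ 0 -2 27  0  1  2 -4  5  0  4  1  3  2  3  2  3  7  5  2  0 -1 -1 -1  3
  4  3  4  3  4  4  1  2  3  0  4  0  4  4  5  4  2  6 22 -2  0]
-0.04 [-3 -2 28  4  3  0  4  4  6  2 -3  0  4  3  7  2  3  5  2  6  3  2  5  5
  2  3  2  3  0  3  6  3  2  5  3  0  1  5  4  3  3  8 23  1  0]
-0.02 [ 2  2 30  7  5  4  4  3  2  3  3  3  5  4  1  3  3  1  1  2  5  1  4  4
  3  2  5  7  2  5  4  3  2  2  5  4  3 -3  3  6  5  2 19  0  3]
0.04 [265 263 265 263 263 268 264 265 266 268 264 267 263 266 261 266 261 263
 264 263 266 261 263 259 264 262 265 266 266 264 264 264 266 262 262 263
 264 266 264 264 262 264 266 265 261]
0.06 [268  -2  30 264   5 263   2   2 265   2 262   3   3 264  -3 262  -3   0
   1   6 262   3 265   2   2 262   3 262  -1  -1 263   3 265   1   1   0
   4 265   5   2   1   4 265  -2 263]
```

Handle at about (0.581, 0.1215), top at 0.336. In rail coordinates the handle is at y = +0.143 and the pan centre at −0.1515, so the travel is about −0.294 m. The rail yaw is 0.117 rad.

```bash
python3 -m inch '1 0 0 -1 0 0 -0.72; 1 0 0 -1 0 0 -0.72; 1 0 0 -1 0 0 -0.72; 1 0 0 -1 0 0 -0.73; 1 0 0 -1 0 0 0; 1 0 0 -1 0 0 0; 1 0 0 -0.5 0 0 0'
python3 -m inch '1 -0.72 -0.95 0 0 0 0;1 -0.72 -0.95 0 0 0 0;1 -0.72 -0.95 0 0 0 0;1 -0.72 -0.95 0 0 0 0;1 -0.72 -0.95 0 0 0 0;1 -0.72 -0.95 0 0 0 0;1 -0.72 -0.95 0 0 0 0;1 -0.72 -0.95 0 0 0 0'
python3 -m inch '1 -0.72 -0.95 0 0 0 0;1 -0.72 -0.95 0 0 0 0;1 -0.72 -0.95 0 0 0 0;1 -0.72 -0.95 0 0 0 0;1 -0.72 -0.95 0 0 0 0;1 -0.72 -0.95 0 0 0 0;1 -0.72 -0.95 0 0 0 0;1 0 0 0 0 0 0'
python3 - <<'E'
from h import *
c=camera("wrist");cv2.imwrite("pics/w1.png",c["img"])
print(ctrl.get_obs())
X=pts(c);m=(X[...,2]>.33)&(X[...,2]<.342)&(np.hypot(X[...,0]-.58,X[...,1]-.12)<.06)
mm=X[m][:,:2];d=np.array([-.1165,.9932]);n=np.array([d[1],-d[0]]);a=mm@d;b=mm@n
print(m.sum(),'extent',np.ptp(a),np.ptp(b),'mid',d*(a.min()+a.max())/2+n*(b.min()+b.max())/2)
E
```

```text
time_s: 0.98
ee_pos: [0.208, 0.5092, 0.4016]
eef_rot: [3.141, 0.001, -3.025]
force: [0.4, 0.4, -0.8]
grip_width: 0.094
grip_force: 0.0
time_s: 1.98
ee_pos: [0.4068, 0.3018, 0.3997]
eef_rot: [-3.141, -0.001, -3.025]
force: [-0.5, -0.2, -0.5]
grip_width: 0.0938
grip_force: 0.0
time_s: 2.98
ee_pos: [0.5805, 0.1207, 0.3986]
eef_rot: [-3.141, -0.003, -3.027]
force: [-0.6, 0.7, 0.6]
grip_width: 0.0939
grip_force: 0.0
{'time_s': 3.025, 'qpos': array([ 1.45187411e-01,  3.49563949e-01,  1.01840956e+00,  9.86623161e-05,
        1.77558549e+00, -1.54086768e+00]), 'joint_vel': array([ 0.02857177, -0.02782762,  0.01188557,  0.00252331,  0.00115745,
        0.00662085]), 'tau': array([ -1.92197129, -56.5884304 , -37.67307401,  -0.11651744,
         0.07119041,  -0.19732112]), 'ee_pos': array([0.57979674, 0.12179129, 0.39919139]), 'eef_rot': array([ 3.14155490e+00, -1.96836164e-03, -3.02631388e+00]), 'force': array([-0.1089433 , -0.05165177,  0.47846292]), 'moment': array([ 0.08401461, -0.03397752, -0.02822504]), 'grip_force': 0.0, 'grip_width': 0.0938556614262399}
1676 extent 0.027765126981866214 0.039353588062005285 mid [0.58156058 0.12048746]
```

View pics/w1.png

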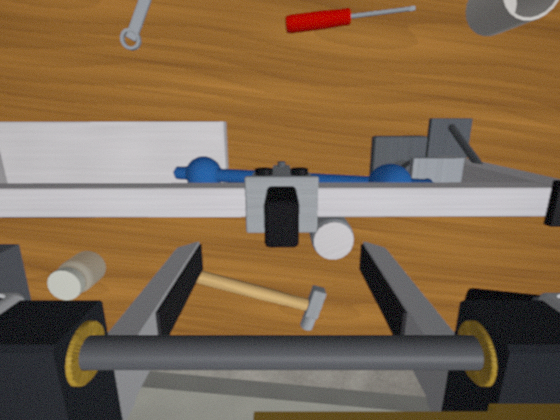

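The wrist view shows the black handle at (282,218), centred between the open fingers, with the blue bar behind the rail and clear of them. I'll descend and grip.

```bash
python3 -m inch '1 0 0 0.6 0 0 0;1 0 0 0.7 0 0 0;1 0 0 0.7 0 0 0;1 0 0 0.7 0 0 0;1 0 0 0.5 0 0 0;1 0 0 0.2 0 0 0;1 0 0 0 0 0 0' 30
python3 -m inch '-1 0 0 0 0 0 0;-1 0 0 0 0 0 0;-1 0 0 0 0 0 0;-1 0 0 0 0 0 0;-1 0 0 0 0 0 0;-1 0 0 0 0 0 0' 30
```

```text
time_s: 3.9
ee_pos: [0.5794, 0.1225, 0.2987]
eef_rot: [3.142, 0.0, -3.025]
force: [-0.2, 0.0, 0.5]
grip_width: 0.0942
grip_force: 0.0
time_s: 4.65
ee_pos: [0.5795, 0.1222, 0.2984]
eef_rot: [3.142, -0.0, -3.025]
force: [0.8, -0.0, -0.3]
grip_width: 0.0373
grip_force: 0.0
```

```bash
cat > tilt.py <<'E'
from h import *
c0=np.array([.59664,-.02041]);d=np.array([-.1165,.9932]);n=np.array([d[1],-d[0]])
def tilt(c):
    """two blue balls -> rays onto vertical plane through rail at ball depth; tilt from depth points"""
    g=c["img"].astype(int);m=(g[...,0]-g[...,2]>30)&(g[...,0]>50)&(g[...,0]-g[...,1]>15)
    X=pts(c);m&=(c["range_z"]>0);p=X[m];s=(p[:,:2]-c0)@d;b=(p[:,:2]-c0)@n;z=p[:,2]
    k=(abs(b)<.04)&(z>.03)&(z<.24)&(s<.36);s,z=s[k],z[k]
    a=np.polyfit(s,z,1)[0]
    for _ in range(3):
        f=np.polyfit(s,z,1);r=z-np.polyval(f,s);q=abs(r-np.median(r))<2*r.std();s,z=s[q],z[q]
    return np.arctan(f[0]),(s.min()+s.max())/2,len(s)
E
python3 - <<'E'
from tilt import *
print([tilt(dict(np.load(f))) for f in("scene0.npz","top0.npz")])
E
```

```text
[(np.float64(0.3090410886315005), np.float64(0.15133996560750151), 829), (np.float64(0.31751934671739507), np.float64(0.14056880041020617), 414)]
```

```bash
python3 -m inch '-1 0 0 0 0 0 0;-1 0 0 0 0 0 0;-1 0 0 0 0 0 0;-1 0 0 0 0 0 0'
python3 -m inch '-1 0 -0.15 0 0 0 0;-1 0 -0.27 0 0 0 0;-1 0 -0.27 0 0 0 0;-1 0 -0.27 0 0 0 0;-1 0 -0.27 0 0 0 0;-1 0 -0.27 0 0 0 0;-1 0 -0.27 0 0 0 0;-1 0 -0.27 0 0 0 0;-1 0 -0.27 0 0 0 0;-1 0 -0.27 0 0 0 0'
cat > watch.py <<'E'
from tilt import *
import sys
N=int(sys.argv[1]);D=[]
for i in range(N):
    t=ctrl.get_obs()["time_s"];c=camera("scene");D.append((t,*tilt(c)))
D=np.array(D);t=D[:,0];w=2*np.pi/1.51
A=np.c_[np.cos(w*t),np.sin(w*t),np.ones(len(t))];f,_,_,_=np.linalg.lstsq(A,D[:,1],rcond=None);r=D[:,1]-A@f
tn=ctrl.get_obs()["time_s"];ph=w*tn
th=f[0]*np.cos(ph)+f[1]*np.sin(ph);om=w*(-f[0]*np.sin(ph)+f[1]*np.cos(ph))
o=ctrl.get_obs();s=(o["ee_pos"][:2]-c0)@d
print(np.round(D[::3,:3],3).tolist());print('amp',np.hypot(f[0],f[1]),'off',f[2],'rms',r.std(),'| now',tn,'th',th,'om',om,'tcp s',s,o["ee_pos"],o["grip_force"])
cv2.imwrite(f"pics/watch{tn:.2f}.png",c["img"])
E
python3 watch.py 20
```

```text
time_s: 5.15
ee_pos: [0.5795, 0.1222, 0.2984]
eef_rot: [-3.141, -0.0, -3.025]
force: [0.2, -1.8, 0.3]
grip_width: 0.028
grip_force: 30.0
time_s: 6.4
ee_pos: [0.5885, 0.0448, 0.2985]
eef_rot: [-3.142, -0.0, -3.025]
force: [-0.6, 1.2, 0.4]
grip_width: 0.0279
grip_force: 30.0
[[6.4, -0.27, 0.055], [6.55, -0.144, 0.059], [6.7, 0.036, 0.065], [6.85, 0.201, 0.07], [7.0, 0.285, 0.073], [7.15, 0.264, 0.072], [7.3, 0.141, 0.069]]
amp 0.2955161408035503 off -0.00377402289607614 rms 0.0013729962549967301 | now 7.4 th 0.027156738823067336 om -1.2244542450333726 tcp s 0.06641344013466638 [0.58848068 0.04550107 0.29844279] 30.000184178352356
```

```bash
cat > plan.py <<'E'
import numpy as np, sys
from scipy.optimize import linprog
th0,om0,D,N,lim=[float(a) for a in sys.argv[1:6]];N=int(N);L=.567;w=np.sqrt(9.81/L);T=.125
Phi=np.array([[np.cos(w*T),np.sin(w*T)/w],[-w*np.sin(w*T),np.cos(w*T)]])
def sim(u):  # u: row displacement in 0.03 m
    v=np.r_[np.asarray(u)*.03/T,0];s=np.array([th0,om0]);p=0;o=[]
    for k in range(len(v)):
        s=s+[0,-(v[k]-p)/L];p=v[k];o.append(s)
        if k<len(u): s=Phi@s
    return np.array(o)
f0=sim(np.zeros(N));J=np.stack([sim(np.eye(N)[i])-f0 for i in range(N)],-1)  # N+1,2,N
E=np.diff(np.vstack([np.zeros(N),np.eye(N),np.zeros(N)]),axis=0)
C=np.tril(np.ones((N,N)))
one=lambda a:np.c_[a,-np.ones(len(a))];z=lambda a:np.c_[a,np.zeros(len(a))]
A=np.r_[one(E),one(-E),z(C),z(-C),z(J[:,0]),z(-J[:,0])]
b=np.r_[np.zeros(2*len(E)),np.full(N,max(0,D/.03)+.3),np.full(N,-D/.03*(D<0)+.8),.42-f0[:,0],.42+f0[:,0]]
r=linprog(np.r_[np.zeros(N),1],A,b,np.r_[J[-1],np.ones((1,N))].tolist() and z(np.r_[J[-1],np.ones((1,N))]),np.r_[-f0[-1],D/.03],[(-lim,lim)]*N+[(0,None)])
print(r.message);
if r.success:
    u=np.round(r.x[:-1],2);s=sim(u);print(u.tolist(),'max dv',r.x[-1],'sum',u.sum()*.03,'end',s[-1],'max th',abs(s[:,0]).max())
E
for N in 14 16 18 20; do python3 plan.py 0.031 -1.25 -0.218 $N 0.95; done
```

```text
The problem is infeasible. (HiGHS Status 8: model_status is Infeasible; primal_status is None)
Optimization terminated successfully. (HiGHS Status 7: Optimal)
[-0.39, -0.78, -0.95, -0.95, -0.95, -0.95, -0.65, -0.26, 0.13, 0.52, 0.37, -0.02, -0.41, -0.8, -0.78, -0.39] max dv 0.3899533617846309 sum -0.2178 end [0.00016538 0.00104854] max th 0.21765365013600751
Optimization terminated successfully. (HiGHS Status 7: Optimal)
[-0.25, -0.5, -0.75, -0.95, -0.85, -0.6, -0.35, -0.1, 0.15, 0.36, 0.11, -0.14, -0.39, -0.64, -0.89, -0.75, -0.5, -0.25] max dv 0.24889747632076786 sum -0.2187 end [-0.00028646 -0.00503933] max th 0.2401403217366636
Optimization terminated successfully. (HiGHS Status 7: Optimal)
[-0.22, -0.44, -0.67, -0.71, -0.48, -0.26, -0.04, 0.18, 0.4, 0.25, 0.02, -0.2, -0.42, -0.64, -0.86, -0.95, -0.89, -0.67, -0.44, -0.22] max dv 0.22237800509596475 sum -0.2178 end [0.00049078 0.00181821] max th 0.2468367680932784
```

```bash
python3 -m inch '-1 0 -0.25 0 0 0 0;-1 0 -0.5 0 0 0 0;-1 0 -0.75 0 0 0 0;-1 0 -0.95 0 0 0 0;-1 0 -0.85 0 0 0 0;-1 0 -0.6 0 0 0 0;-1 0 -0.35 0 0 0 0;-1 0 -0.1 0 0 0 0;-1 0 0.15 0 0 0 0;-1 0 0.36 0 0 0 0'
python3 -m inch '-1 0 0.11 0 0 0 0;-1 0 -0.14 0 0 0 0;-1 0 -0.39 0 0 0 0;-1 0 -0.64 0 0 0 0;-1 0 -0.89 0 0 0 0;-1 0 -0.75 0 0 0 0;-1 0 -0.5 0 0 0 0;-1 0 -0.25 0 0 0 0'
python3 watch.py 20
```

```text
time_s: 8.65
ee_pos: [0.6018, -0.0684, 0.2984]
eef_rot: [-3.141, -0.0, -3.025]
force: [-2.8, -1.5, 0.7]
grip_width: 0.0279
grip_force: 30.0
time_s: 9.65
ee_pos: [0.6139, -0.1724, 0.2984]
eef_rot: [3.141, -0.0, -3.025]
force: [-6.5, 0.3, 0.7]
grip_width: 0.0277
grip_force: 30.0
[[9.65, -0.016, -0.154], [9.8, -0.029, -0.153], [9.95, -0.033, -0.153], [10.1, -0.029, -0.153], [10.25, -0.018, -0.153], [10.4, -0.006, -0.152], [10.55, 0.007, -0.153]]
amp 0.02354358822414874 off -0.010004290111670457 rms 0.0010691124380104288 | now 10.65 th 0.022562011870801542 om 0.02799250756940598 tcp s -0.15217225720448382 [ 0.61381075 -0.17161002  0.29845082] 30.00035583972931
```

```bash
Z='-1 0 0 0 0 0 0'
python3 -m inch '-1 0 0 0 0 0 0;-1 0 0 0 0 0 0;-1 0 0 0 0 0 0;-1 0 0 0 0 0 0;-1 0 0 0 0 0 0;-1 0 0 0 0 0 0;-1 0 0 0 0 0 0;-1 0 0 0 0 0 0;-1 0 0 0 0 0 0;-1 0 0 0 0 0 0'
python3 -m inch '-1 0 0 0 0 0 0;-1 0 0 0 0 0 0;-1 0 0 0 0 0 0;-1 0 0 0 0 0 0;-1 0 0 0 0 0 0;-1 0 0 0 0 0 0;-1 0 0 0 0 0 0;-1 0 0 0 0 0 0;-1 0 0 0 0 0 0;-1 0 0 0 0 0 0'
python3 -m inch '-1 0 0 0 0 0 0;-1 0 0 0 0 0 0;-1 0 0 0 0 0 0;-1 0 0 0 0 0 0;-1 0 0 0 0 0 0;-1 0 0 0 0 0 0;-1 0 0 0 0 0 0;-1 0 0 0 0 0 0;-1 0 0 0 0 0 0;-1 0 0 0 0 0 0'
python3 watch.py 20
```

```text
time_s: 11.9
ee_pos: [0.6138, -0.1716, 0.2985]
eef_rot: [-3.141, -0.001, -3.025]
force: [-6.1, -2.1, 0.1]
grip_width: 0.028
grip_force: 30.0
time_s: 13.15
ee_pos: [0.6138, -0.1716, 0.2985]
eef_rot: [-3.141, -0.001, -3.025]
force: [-5.4, -2.2, 1.2]
grip_width: 0.0279
grip_force: 30.0
time_s: 14.4
ee_pos: [0.6138, -0.1716, 0.2984]
eef_rot: [-3.141, -0.001, -3.025]
force: [-6.4, -1.5, -0.2]
grip_width: 0.0278
grip_force: 30.0
[[14.4, -0.031, -0.153], [14.55, -0.033, -0.153], [14.7, -0.024, -0.153], [14.85, -0.011, -0.153], [15.0, 0.001, -0.152], [15.15, 0.011, -0.153], [15.3, 0.011, -0.153]]
amp 0.022940958005629505 off -0.009901726512874123 rms 0.0006533798028838366 | now 15.4 th 0.018630882164137372 om -0.05569869265143961 tcp s -0.1521645274973705 [ 0.61379897 -0.17160362  0.29844969] 30.000388026237488
```

The bar has hung level over the pan for more than 5 s, with an amplitude of 0.023 rad. Next I open the fingers fully, rise, and check.

```bash
python3 -m inch '1 0 0 0 0 0 0;1 0 0 0 0 0 0;1 0 0 0 0 0 0;1 0 0 0 0 0 0;1 0 0 0 0 0 0;1 0 0 0 0 0 0;1 0 0 0 0 0 0;1 0 0 0 0 0 0'
python3 -m inch '1 0 0 -0.4 0 0 0;1 0 0 -0.7 0 0 0;1 0 0 -0.7 0 0 0;1 0 0 -0.7 0 0 0;1 0 0 -0.7 0 0 0;1 0 0 -0.4 0 0 0;1 0 0 0 0 0 0;1 0 0 0 0 0 0'
python3 watch.py 20
python3 - <<'E'
from h import *
c=camera("scene");X=pts(c)
m=(X[...,2]>.325)&(X[...,2]<.34)&(c["img"].max(2)<60)&(np.hypot(X[...,0]-.615,X[...,1]+.17)<.05)
print(m.sum(), (X[m][:,:2].mean(0)-[.59664,-.02041])@[-.1165,.9932] if m.any() else '')
cv2.imwrite("pics/end.png",c["img"])
E
```

```text
time_s: 16.4
ee_pos: [0.614, -0.1718, 0.2985]
eef_rot: [-3.142, 0.0, -3.025]
force: [0.4, -0.5, -0.6]
grip_width: 0.0941
grip_force: 0.0
time_s: 17.4
ee_pos: [0.6139, -0.1718, 0.4056]
eef_rot: [3.141, -0.001, -3.025]
force: [0.0, 0.1, -0.1]
grip_width: 0.094
grip_force: 0.0
[[17.4, -0.03, -0.153], [17.55, -0.032, -0.152], [17.7, -0.025, -0.153], [17.85, -0.013, -0.153], [18.0, -0.0, -0.152], [18.15, 0.011, -0.152], [18.3, 0.012, -0.153]]
amp 0.022313192804238102 off -0.009611767740032851 rms 0.0008543875534880063 | now 18.4 th 0.018986268792588995 om -0.04877491899714876 tcp s -0.15243553706686297 [ 0.61396712 -0.17185677  0.40645105] 0.0
288 -0.15561237936665948
```

View pics/end.png

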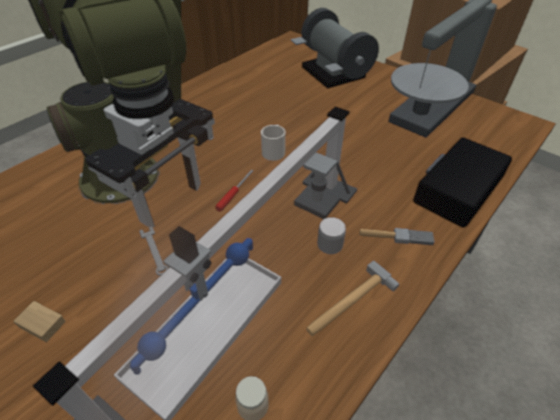

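The picture shows the handle free at (185,245) and the bar hanging level between its balls at (152,345) and (238,253), over the middle of the pan. The rest and the loose things are where they were.

```bash
python3 -c "
from station import ticket
print(ticket.hand_in())"
```

```text
the job is handed in; nothing more can be done
None
```

I handed the job in with the bar hanging over the pan, about 2 mm from its centre along the rail and still swinging about 0.02 rad, with the handle released and the arm clear; the judge's result was not shown.

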